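# Bring the tyre valve of a trolley wheel to the top

### The job

The trolley wheel on the bench stand is about to be pumped up: push it round gently by its spokes until the tyre valve points straight up from the axle, at the very top of the wheel, and leave it standing still there. The tyre is smeared with fresh mounting paste and the valve stem tears easily, so touch neither of them. Do not shift or tip the stand, and leave everything lying around it where it is.

Things in the scene. Friction and masses are not known exactly. Their poses are not given: they have to be found in the camera images.
- stand: wheel stand, loose but heavy (6 kg): grey steel base plate and an upright 40 mm square steel post, 203 mm high, BEHIND the wheel seen from the robot. Origin on the bench, right below the wheel's middle. x: level, away from the robot; y: level, to the left; z up. In this frame the plate spans x -60..180, y -130..130, z 0..10 mm, the post x 74..114, y -20..20 mm
- axle: fixed stub axle, 20 mm thick. Origin in the wheel's middle (on the axle line, in the middle plane of the rim), 178 mm above the bench. x runs along the axle from the robot's side to the post, 15 degrees downhill, so the wheel leans back, its top away from the robot; y level, to the left; z up the wheel's plane, 15 degrees off vertical. Wheel 316 mm over the tyre, square to the axle
- axle_tip (a point): free end of the stub axle on the robot's side, 62 mm in front of the wheel's middle plane; a 34 mm washer sits 50 to 53 mm in front of that plane. Nothing else stands in front of the wheel
- wheel (a joint): angle of the wheel, rad, not wrapped: 0 (or a whole turn) has the valve at the very top; grows clockwise seen from the robot's side, so at pi/2 the valve is at the right (-y of axle). Starts between 1.75 and 4.53. Turns endlessly either way against a steady drag of 0.15 N m (about 2.5 N at 60 mm from the axle); coasts at most a few degrees after a gentle push
- spoke (a point): centre of a front spoke rod 60 mm from the axle, 28 mm in front of the middle plane. Six pairs of steel rods, 10 mm thick, at 30, 90, 150, 210, 270, 330 degrees clockwise from the valve (this one: 30): one on the robot's face, one right behind it on the far face. A front rod runs from 24 mm radius, 40 mm in front of the middle plane, to 120 mm radius, 8 mm in front of it
- wheel_hub: steel hub, 56 mm across its two flanges, which end 43 mm in front of and behind the middle plane (the hub itself 47 mm). Between neighbouring spoke pairs the wheel is open right through, from the hub to the steel rim (inner radius 118 mm, 30 mm wide). Origin in the wheel's middle; z towards the valve, x along the axle away from the robot
- tyre: black rubber tyre, 121 to 158 mm from the axle, 35 mm wide (17.5 mm to each side of the middle plane), turns with the wheel; not to be touched. Origin in the wheel's middle; z towards the valve, x along the axle away from the robot
- valve: valve stem of the tyre, bare brass, 8 mm thick with a 10 mm black cap, midway between two spokes. Origin where it leaves the inside of the rim, 118 mm from the axle; its z axis points radially outward and the stem runs 40 mm along -z, towards the hub; not to be touched
- spanner: loose steel open-ended spanner, 170 mm long, lying on the bench on the robot's side of the stand; origin at its middle, underside
- tyre_lever: loose flat steel tyre lever, about 180 x 16 x 5 mm, lying on the robot's side of the stand; origin under its middle
- paste_tin: loose closed tin of mounting paste, 72 mm across, 65 mm high, left of the wheel; origin at the centre of its underside
- solvent_bottle: loose small amber bottle, 48 mm across, 105 mm high, right of the wheel; origin at the centre of its underside
- tyre_gauge: loose dial tyre gauge, 54 mm across, 24 mm high with a 66 mm brass stem, lying right of the wheel; origin under the dial's centre
- tape_roll: loose roll of masking tape, 90 mm across, 25 mm high, left of the stand; origin at the centre of its underside
- hub_cap: loose black plastic hub cap, 42 mm across, 14 mm high, left of the wheel; origin at the centre of its underside

How it is judged (in metres and radians):
At the end, for the whole second after the job is handed in: The valve is at the top of the wheel, at most 13 mm left or right of the line straight up from the axle (about 6 degrees of turn), and the wheel stands still (below 0.03 rad/s); the stand is upright and within 15 mm, and each loose thing within 20 mm, of where it started (y of valve in the frame of axle between -0.013 and 0.013 m and z of valve in the frame of axle above 0.1 m and velocity of joint wheel between -0.03 and 0.03 rad/s and distance of stand from where it was at the start of the episode below 0.015 m and angle between stand's own z axis and vertical below 0.03 rad and distance of each of spanner, tyre_lever, paste_tin, solvent_bottle, tyre_gauge, tape_roll, hub_cap from where it was at the start of the episode below 0.02 m); the robot touches nothing.
It fails at once if the tyre is touched (over 1 N) (contact force between anything else and tyre above 1 N).
It fails at once if the valve stem is touched (over 1 N) (contact force between anything else and valve above 1 N).
It fails at once if the stand is shifted by more than 15 mm, lifted or tipped (distance of stand from where it was at the start of the episode above 0.015 m or distance of axle from where it was at the start of the episode above 0.02 m or angle between stand's own z axis and vertical above 0.06 rad).
It fails at once if a loose thing round the stand is lifted or moved by more than 20 mm (distance of any of spanner, tyre_lever, paste_tin, solvent_bottle, tyre_gauge, tape_roll, hub_cap from where it was at the start of the episode above 0.02 m).
It fails at once if the wheel or stand is struck, squeezed or pushed hard (over 40 N) (contact force between the fingers and stand above 40 N).
It also fails if it takes over 58 s, if anything falls off the work surface, if the arm or the gripper's body presses on something with over 40 N, if the wrist force passes 120 N, or if a joint passes its speed limit or range.

### The arm

A 6-joint arm with a two-finger parallel gripper is mounted at the origin on the work surface. World frame = base frame: x ahead of the robot, y to its left, z up, the work surface at z = 0. Lengths are in mm, angles in rad, forces in N, time in s.
With the tool pointing down it reaches from about 375 to 900 mm from the base axis. Payload 3.1 kg.
Tool frame: the origin (TCP) lies at the centre of the arm's flange, where the gripper is bolted on; the fingertips stand bot.tip_reach ahead of it and the grasp point (between the pads) lies 164 mm ahead of it (bot.tip_reach is the distance from the TCP to the fingertips, in mm); z points along the fingers, y is the line along which they close (so a half turn about z gives the same grasp; the last joint's range is limited). The gripper opens to 87 mm and grips with 3 to 60 N. Pads are 19 mm wide; open, the fingers measure 117 mm over their backs; the gripper's body (75 mm by 190 mm) begins 51 mm behind the grasp point.
Start: joints at [-1.401, 0.527, 1.433, -0, 1.181, -0.178], TCP at [213.041, -587.547, 404.748] pointing down, gripper open.
Joint ranges: [-3.08, 3.08], [-0.75, 2.2], [0.22, 2.44], [-1.43, 4.57], [0, 2.65], [-2.85, 2.85]. Speed limits (rad/s): [2.79, 2.79, 3.14, 3.14, 3.14, 3.14].

### API

Orientations are given as a rotation vector (axis times angle).
In Python, from station import bot gives the robot as it stands.
- The arm moves only by the tool step_arm, never from a script. Its argument "moves" is text: rows parted by semicolons, each of 5 numbers parted by spaces: the shift along the tool's x, y, z in cm, then the turn about the tool's z in rad, then the gripper's target within -1 to 1 (fully open at 1, half-way at 0, shut at -1). A call has 1 to 8 rows; each row is the pose to reach, as a shift and turn from the pose commanded when the call began, along the tool's axes at that moment; what a row does not reach only later rows make up. A row lasts 1/8 s, in which the tool goes at most 62.5 mm and 10.7 degrees, less where a joint would pass 70% of its speed; a pose out of reach is approached as far as the arm can. A call with a gripper value outside its range is refused whole. The fingers move at their own pace and stop on an object; "squeeze" is the grip in N (left out, the last holds). Time passes only in rows, so rows that repeat a pose let the fingers close. It gives the time, the measured TCP pose, the force, the opening and the grip force at its end, in the units of the state.
- bot.sense(): the state, without advancing time (a new reading comes with each control period).
- bot.capture(name): name is "scene" or "top" or "wrist"; returns the picture (480x640x3 uint8, red, green, blue); there is no depth.
- bot.calibration(name): a dict with "K" (3x3 intrinsics, pixels), "extrinsics" (4x4, takes a point from world to camera coordinates); the wrist camera has in their place "tool_from_camera" (4x4, takes a point from camera to tool coordinates, whose origin is the TCP and whose axes are the flange's). Camera axes: x right, y down, z forward; pixel columns grow to the right and rows downward; lengths in mm; the calibration is good to about 2 mm. The wrist camera is an equidistant fisheye: a pixel r from the principal point sees the ray r / f radians off the axis. A picture is of the moment at which its call begins: read the wrist's pose just before it. calibration takes no time and is no camera call.
- bot.hand_in(): hands the job in; it is judged then, once.
Trained networks look in the newest picture that a camera, given by its name, has taken for a name from the list of things; names that differ only in an ending like _2 or _b are one class to them, and where a whole thing is asked for, a point or a joint stands for the part that bears it (a point fixed in the world has none). Each returns a list of dicts, best first, with "confidence" (0 to 1); they miss things now and then, are a little off and sometimes report something else, mostly with a low value. They report only what shows in the picture. A call takes as long as a camera call.
- bot.look_for(target, camera): "at" ([x, y, z] in mm, in world coordinates, good to about 4 mm: the middle of the surface that is visible of it).
- bot.spot_point(target, camera): "at" ([x, y, z] in mm, in world coordinates, good to about 4 mm: a listed point, or the origin of a listed thing).
The state is a dict: "time": time; "joint_positions": joint angles; "dq": joint speeds; "joint_efforts": joint torques, N m; "tcp_pos": TCP position; "orientation": TCP orientation; "contact_force": force on the tool from outside, world axes, zero at the start; "torque": the same for the moment, N m; "finger_gap": finger opening in mm; "gripper_force": force on a finger pad.
Only numpy, scipy, OpenCV 4.12 (cv2) and the standard library are available. Lean on these libraries where they do the work, as an engineer would, in place of code of your own. Each camera call takes 0.05 s, during which the arm holds its last target. There are 200 camera calls.

## Working session

There is one attempt and no reset: what is moved stays moved. The work goes in short steps, Python scripts to look and compute and a tool call to move; the robot and the scene stay as the last step left them, time stands still between calls to the robot, and variables do not carry over. Pictures are saved under pics/ and viewed, at most 10 in all, crops included, and the job is handed in when it is done.

Besides the shell and the picture viewer there is one more tool, called after "Emit:" as name(argument=value, ...), one argument or row to a line, values as JSON. step_arm: Moves the arm, as the interface text tells. Its arguments: {"type":"object","properties":{"moves":{"type":"string"},"squeeze":{"type":"number"}},"required":["moves"]}

```bash
mkdir -p pics; ls; python3 - <<'E'
from station import bot
import cv2,numpy as np
print(bot.tip_reach)
s=bot.sense();print({k:np.round(v,3) for k,v in s.items()})
for n in ("scene","top"):
    im=bot.capture(n);cv2.imwrite(f"pics/{n}0.png",im[:,:,::-1])
    for t in ("axle","axle_tip","valve","wheel_hub","spoke","stand","spanner","tyre_lever","paste_tin","solvent_bottle","tyre_gauge","tape_roll","hub_cap"):
        r=bot.spot_point(t,n)[:1 if t!="spoke" else 3]
        print(n,t,[(np.round(q["at"]),round(q["confidence"],2)) for q in r])
print(bot.sense()["time"])
E
```

```text
pics
182.2
{'time': np.float64(0.0), 'joint_positions': array([-1.401,  0.528,  1.434, -0.   ,  1.181, -0.178]), 'dq': array([ 0.002,  0.   ,  0.002, -0.   , -0.001,  0.   ]), 'joint_efforts': array([ 1.0000e-03, -4.4004e+01, -1.7659e+01,  6.3000e-02,  5.8000e-02,
       -0.0000e+00]), 'tcp_pos': array([ 212.987, -587.225,  403.759]), 'orientation': array([-3.092, -0.543,  0.   ]), 'contact_force': array([-0.111, -0.219, -0.449]), 'torque': array([-0.04 ,  0.04 , -0.001]), 'gripper_force': np.float64(0.0), 'finger_gap': np.float64(86.661)}
scene axle [(array([587., -34., 178.]), 0.7)]
scene axle_tip [(array([537., -52., 199.]), 0.76)]
scene valve [(array([546.,  67., 140.]), 0.48)]
scene wheel_hub [(array([588., -34., 181.]), 0.68)]
scene spoke [(array([550.,  19., 198.]), 0.67)]
scene stand [(array([590., -31.,  -0.]), 0.6)]
scene spanner []
scene tyre_lever []
scene paste_tin [(array([515., 206.,   1.]), 0.84)]
scene solvent_bottle [(array([ 716., -230.,   -0.]), 0.96)]
scene tyre_gauge [(array([ 622., -275.,    4.]), 0.72)]
scene tape_roll [(array([611., 226.,  -3.]), 0.91)]
scene hub_cap [(array([446., 144.,  -0.]), 0.71)]
top axle [(array([587., -37., 177.]), 0.8)]
top axle_tip [(array([529., -51., 193.]), 0.59)]
top valve []
top wheel_hub [(array([589., -28., 179.]), 0.87)]
top spoke [(array([550.,  14., 194.]), 0.92), (array([519., 205.,   4.]), 0.52), (array([552.,  71., 140.]), 0.21)]
top stand [(array([589., -35.,  -0.]), 0.66)]
top spanner [(array([461.,  -1.,   1.]), 0.76)]
top tyre_lever [(array([ 510., -192.,    1.]), 0.59)]
top paste_tin [(array([519., 205.,   2.]), 0.96)]
top solvent_bottle [(array([ 715., -229.,   -5.]), 0.56)]
top tyre_gauge [(array([591., -34., 180.]), 0.35)]
top tape_roll [(array([610., 226.,   1.]), 0.74)]
top hub_cap [(array([448., 142.,   4.]), 0.81)]
1.4
```

View image.

View pics/scene0.png

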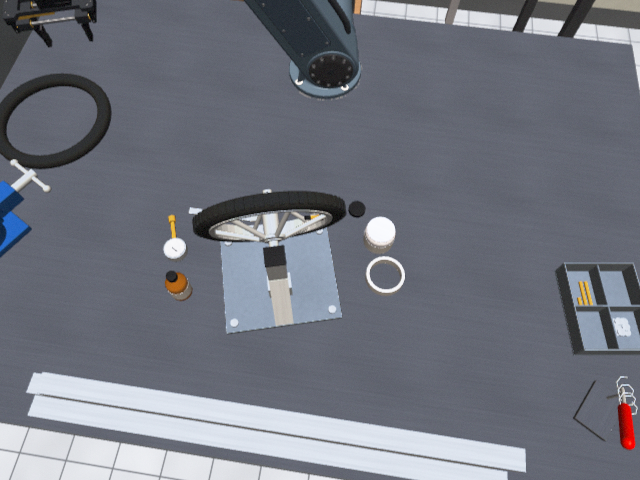

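View pics/top0.png

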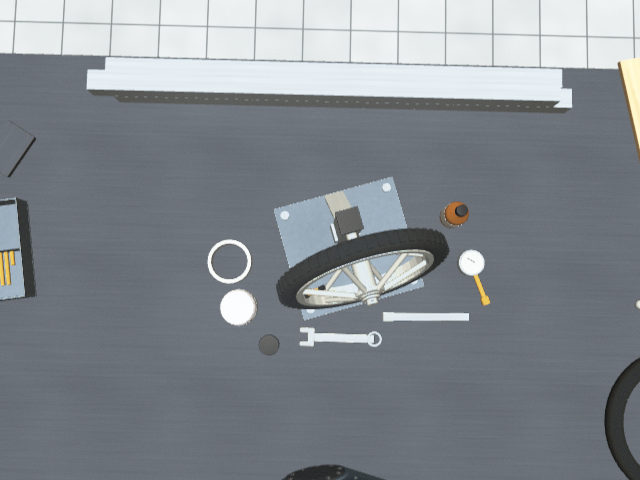

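```bash
cat > h.py <<'E'
import numpy as np,cv2
from station import bot
from scipy.spatial.transform import Rotation as R
from scipy.optimize import least_squares
def proj(n,P):
    c=bot.calibration(n);E=np.array(c["extrinsics"]);K=np.array(c["K"])
    q=(E[:3,:3]@np.atleast_2d(P).T).T+E[:3,3];q=q@K.T;return q[:,:2]/q[:,2:]
def frame(o,psi):   # axle frame -> world
    a=R.from_euler('ZY',[psi,np.radians(15)]).as_matrix()
    return a,np.array([o[0],o[1],178.])
E
python3 - <<'E'
from h import *
px={"top":[(275,209),(394,178),(424,286),(304,319)],"scene":[(341,319),(226,332)]}
pl={"top":[(180,130),(180,-130),(-60,-130),(-60,130)],"scene":[(180,130),(180,-130)]}
def f(p,n):
    c,s=np.cos(p[2]),np.sin(p[2])
    P=[(p[0]+c*x-s*y,p[1]+s*x+c*y,10) for x,y in pl[n]]
    return (proj(n,np.array(P))-px[n]).ravel()
r=least_squares(lambda p:np.r_[f(p,"top"),f(p,"scene")],[588,-33,.31])
print(r.x[:2],np.degrees(r.x[2]),r.fun.round(1))
r2=least_squares(lambda p:f(p,"top"),[588,-33,.31]);print(r2.x[:2],np.degrees(r2.x[2]),r2.fun.round(1))
for n in("top","scene"):
    im=cv2.imread(f"pics/{n}0.png")
    A,o=frame(r.x[:2],r.x[2])
    x,y=proj(n,[o])[0].astype(int)
    cv2.imwrite(f"pics/{n}c.png",cv2.resize(im[y-60:y+60,x-95:x+95],None,fx=4,fy=4,interpolation=cv2.INTER_CUBIC))
    for v in [(546,67,140),(550,16,196)]:print((np.array(v)-o)@A)
    print(n,proj(n,[o+A@[-62,0,0]]))
E
```

```text
[589.19131951 -34.62294982] 16.037011806389263 [-1.1 -1.2 -0.3 -1.5  0.6  1.  -0.7  0.6 -0.1 -1.6 -1.3  0.2]
[588.69626998 -35.43127526] 16.094329336007995 [-0.7 -0.8  0.  -1.3  1.   1.1 -0.2  0.9]
[ -3.14332946 109.6000926  -40.18274745]
[-27.53294873  59.47980417  11.25753987]
top [[372.57163147 304.42011117]]
[ -3.14332946 109.6000926  -40.18274745]
[-27.53294873  59.47980417  11.25753987]
scene [[266.83310427 190.13544865]]
```

View pics/topc.png

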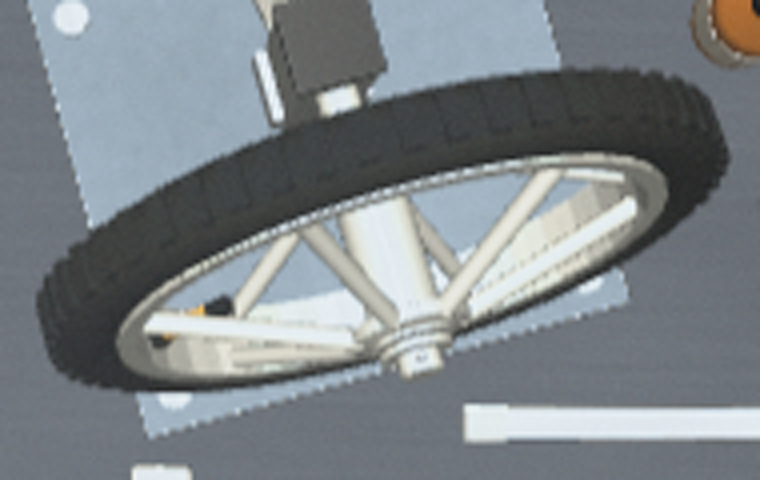

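```bash
cat >> h.py <<'E'
A,O=frame((589,-35),np.radians(16))
def tip():
    s=bot.sense();p=np.array(s["tcp_pos"]);T=R.from_rotvec(s["orientation"]).as_matrix()
    return p,T,(p+T[:,2]*bot.tip_reach-O)@A
def goto(x,y,z,back=0):  # axle frame target of tip centre -> cm in tool frame
    p,T,_=tip();w=O+A@[x,y,z]-np.array([np.cos(.2793),np.sin(.2793),0])*back+[0,0,bot.tip_reach]
    return w.round(1),(T.T@(w-p)/10).round(2)
E
python3 - <<'E'
from h import *
p,T,t=tip();print(p,t,"yaw",np.degrees(np.arctan2(T[1,0],T[0,0])))
print(goto(-41,83,38,90),goto(-41,83,38))
E
```

```text
[ 213.02718483 -587.55281761  404.74740092] [-507.74298211 -427.51715566  -89.93045886] yaw 19.92710216293767
(array([451. ,  11.8, 407.5]), array([ 42.8 , -48.23,  -0.28])) (array([537.5,  36.6, 407.5]), array([ 51.78, -47.62,  -0.28]))
```

Emit:
step_arm(
  moves="4 -4.5 0 0.0685 1; 8 -9 0 0.0685 1; 12 -13.5 0 0.0685 1; 16 -18 0 0.0685 1; 20 -22.5 0 0.0685 1; 24 -27 0 0.0685 1; 28 -31.5 0 0.0685 1; 32 -36 -0.3 0.0685 1",
)

```text
time: 2.4
tcp_pos: [391.6, -138.3, 408.0]
orientation: [3.111, 0.436, 0.001]
contact_force: [0.0, -0.7, 0.2]
finger_gap: 87.4
gripper_force: 0.0
```

```bash
python3 - <<'E'
from h import *
p,T,t=tip();print(p,t,"yaw",np.degrees(np.arctan2(T[1,0],T[0,0])))
print(goto(-41,83,38,90),goto(-41,83,38))
E
```

```text
[ 391.64274491 -138.32698603  408.032502  ] [-223.01980433  -45.04651622  -10.23804217] yaw 15.966945073938975
(array([451. ,  11.8, 407.5]), array([  9.84, -12.8 ,   0.05])) (array([537.5,  36.6, 407.5]), array([ 18.84, -12.8 ,   0.06]))
```

Emit:
step_arm(
  moves="3.3 -4.3 0 0 1; 6.6 -8.6 0 0 1; 9.8 -12.8 0 0 1; 9.8 -12.8 0 0 1",
)

```text
time: 2.9
tcp_pos: [450.7, 12.9, 408.0]
orientation: [-3.109, -0.447, -0.002]
contact_force: [0.2, -0.6, 0.0]
finger_gap: 87.0
gripper_force: 0.0
```

```bash
python3 - <<'E'
from h import *
p,T,t=tip();print(p,t);print(goto(-41,83,38))
im=bot.capture("wrist");cv2.imwrite("pics/w1.png",im[:,:,::-1])
for q in ("axle","axle_tip","valve","spoke","wheel_hub"):
    for r in bot.spot_point(q,"wrist")[:3]:
        print(q,((np.array(r["at"])-O)@A).round(1),round(r["confidence"],2))
c=bot.calibration("wrist");print(c["K"],np.round(c["tool_from_camera"],2))
E
```

```text
[450.6962704   12.93956783 407.98742866] [-127.81576716   84.1944423    15.22518317]
(array([537.5,  36.6, 407.5]), array([9.  , 0.18, 0.06]))
axle [ 2.1 -0.4  3.6] 0.66
axle_tip [-62.3   2.2   3.3] 0.72
valve [ -0.4 110.8 -38. ] 0.96
spoke [-26.1  61.1   9. ] 0.78
wheel_hub [1.8 0.3 2.8] 0.89
[[371.64829954   0.         315.40969998]
 [  0.         371.64829954 240.57476911]
 [  0.           0.           1.        ]] [[ 0.   -0.95 -0.3  81.26]
 [ 1.    0.    0.   -0.97]
 [-0.   -0.3   0.95 18.77]
 [ 0.    0.    0.    1.  ]]
```

View pics/w1.png

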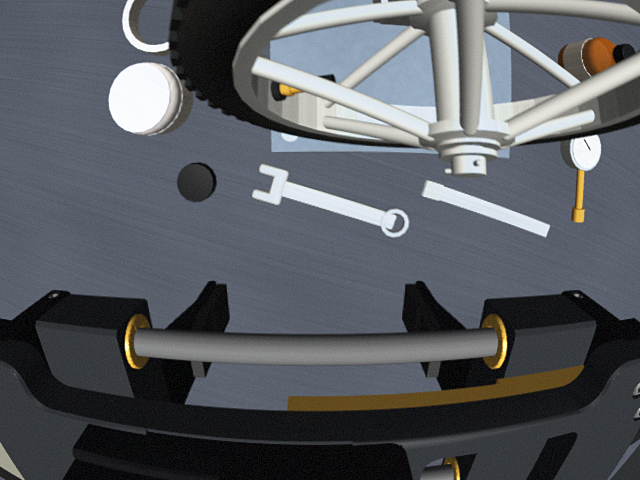

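Emit:
step_arm(
  moves="3 0.1 0 0 1; 6 0.1 0 0 1; 8 0.1 0 0 1; 8.9 0.1 0 0 1; 8.9 0.1 0 0 1",
)

```text
time: 3.82
tcp_pos: [535.9, 32.8, 407.5]
orientation: [-3.111, -0.436, 0.001]
contact_force: [0.3, 0.5, 0.5]
finger_gap: 87.1
gripper_force: 0.0
```

```bash
cat > look.py <<'E'
from h import *
import sys
p,T,t=tip();print("tip",t.round(1),"F",np.round(bot.sense()["contact_force"],1),bot.sense()["time"])
for n in sys.argv[1:]:
    im=bot.capture(n);cv2.imwrite(f"pics/{n}_{bot.sense()['time']:.2f}.png",im[:,:,::-1])
    for q in ("valve","spoke"):
        for r in bot.spot_point(q,n)[:2]:
            v=(np.array(r["at"])-O)@A
            print(n,q,v.round(1),"deg",np.degrees(np.arctan2(-v[1],v[2])).round(1),round(r["confidence"],2))
E
python3 look.py wrist top scene; ls pics
```

```text
tip [-43.7  79.9  37.3] F [0.3 0.5 0.5] 3.825
wrist valve [-1.9  0.4 -0.6] deg -149.5 0.27
wrist spoke [-27.3  62.   11.9] deg -79.1 0.7
wrist spoke [ 1.9 -1.6 -0. ] deg 90.3 0.48
scene valve [ -0.9 111.4 -40.8] deg -110.1 0.55
scene spoke [-25.9  62.4   8.4] deg -82.4 0.57
scene spoke [ -42.1  210.8 -196.1] deg -132.9 0.15
scene0.png
scene_4.17.png
scenec.png
top0.png
top_4.03.png
topc.png
w1.png
wrist_3.88.png
```

View pics/wrist_3.88.png

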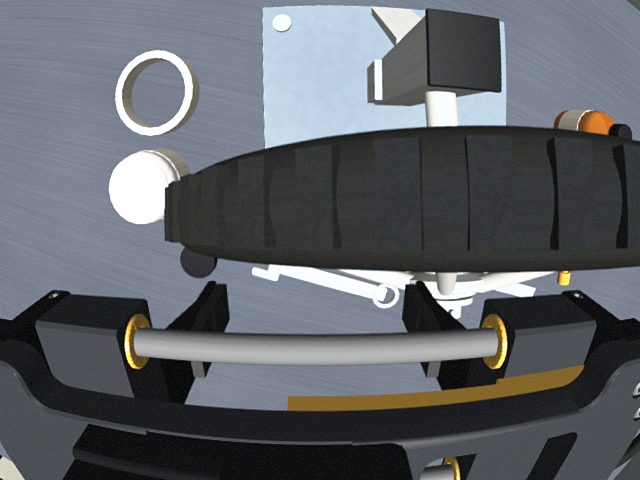

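Emit:
step_arm(
  moves="0.3 0 0 0 1; 0.3 0.5 0 0 1; 0.3 1 0 0 1; 0.3 1.5 0 0 1; 0.3 2 0 0 1; 0.3 2.5 0 0 1; 0.3 2.5 0 0 1",
)

```text
time: 5.15
tcp_pos: [546.1, 9.6, 407.8]
orientation: [3.109, 0.437, 0.002]
contact_force: [-0.5, -0.6, 0.3]
finger_gap: 86.9
gripper_force: 0.0
```

```bash
python3 look.py scene top
```

```text
tip [-40.1  54.3  38.5] F [-0.5 -0.6  0.3] 5.15
scene spoke [  46.     3.1 -171.1] deg -179.0 0.46
top valve [  42.4  246.8 -172.1] deg -124.9 0.62
top spoke [ -71.1 -130.  -200.7] deg 147.1 0.36
```

```bash
python3 - <<'E'
import glob,cv2
a=cv2.imread(sorted(glob.glob("pics/scene_5*"))[0]);b=cv2.imread(sorted(glob.glob("pics/top_5*"))[0])
f=lambda i,x,y:cv2.resize(i[y:y+130,x:x+190],None,fx=4,fy=2.3*4/4,interpolation=cv2.INTER_CUBIC) 
g=lambda i,x,y:cv2.resize(i[y:y+70,x:x+190],None,fx=4.2,fy=4.2,interpolation=cv2.INTER_CUBIC)
cv2.imwrite("pics/m1.png",cv2.vconcat([g(a,170,180),g(b,265,250)]))
E
```

```text
(no output)
```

View pics/m1.png

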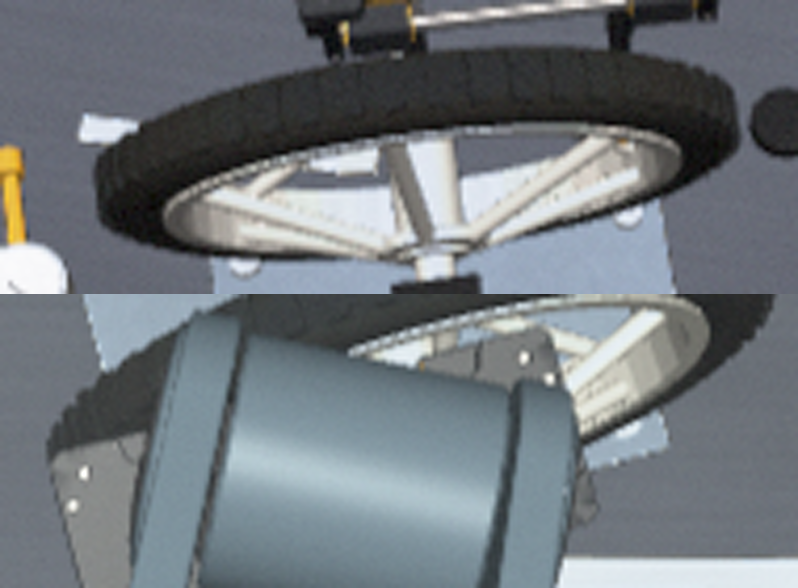

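Emit:
step_arm(
  moves="0 0.4 0 0 1; 0 0.8 0 0 1; 0 1.2 0 0 1; 0 1.6 0 0 1; 0 2 0 0 1; 0 2.1 0 0 1; 0 2.1 0 0 1",
)

```text
time: 6.32
tcp_pos: [551.7, -10.4, 408.0]
orientation: [3.11, 0.437, 0.001]
contact_force: [-1.8, 1.4, -0.5]
finger_gap: 86.8
gripper_force: 0.6
```

```bash
cat >> h.py <<'E'
def rods(th,front,n):
    out=[]
    s=-1 if front else 1
    for k in range(6):
        a=th+np.radians(30+60*k)
        pts=[O+A@[s*(40-(r-24)/3),-r*np.sin(a),r*np.cos(a)] for r in np.linspace(50,115,25)]
        out.append(proj(n,np.array(pts)))
    return np.array(out)
E
cat > ang.py <<'E'
from h import *
import glob,sys
im=bot.capture("scene");bot_t=bot.sense()["time"]
g=cv2.cvtColor(im,cv2.COLOR_RGB2GRAY)
mid=[]
# overlay candidates: measured valve plus rods at given angle
big=cv2.resize(im[180:250,185:355,::-1],None,fx=4.6,fy=4.6,interpolation=cv2.INTER_CUBIC)
th=np.radians(float(sys.argv[1]));o2=big.copy()
for l in rods(th,False,"scene"): cv2.polylines(o2,[np.int32((l-[185,180]+.5)*4.6)],False,(0,0,255),1)
q=proj("scene",[O+A@[0,-r*np.sin(th),r*np.cos(th)] for r in(78,118)])
cv2.polylines(o2,[np.int32((q-[185,180]+.5)*4.6)],False,(0,255,0),1)
cv2.imwrite(f"pics/ang{sys.argv[1]}.png",cv2.vconcat([big,o2[:270]])[:600])
for r in bot.spot_point("valve","scene")[:2]:
    v=(np.array(r["at"])-O)@A;print(v.round(1),np.degrees(np.arctan2(-v[1],v[2])).round(1),round(r["confidence"],2))
E
python3 look.py; python3 ang.py -50
```

```text
tip [-40.4  33.7  38.6] F [-1.8  1.4 -0.5] 6.325
[-2.9  4.2  2.7] -57.2 0.38
```

View pics/ang-50.png

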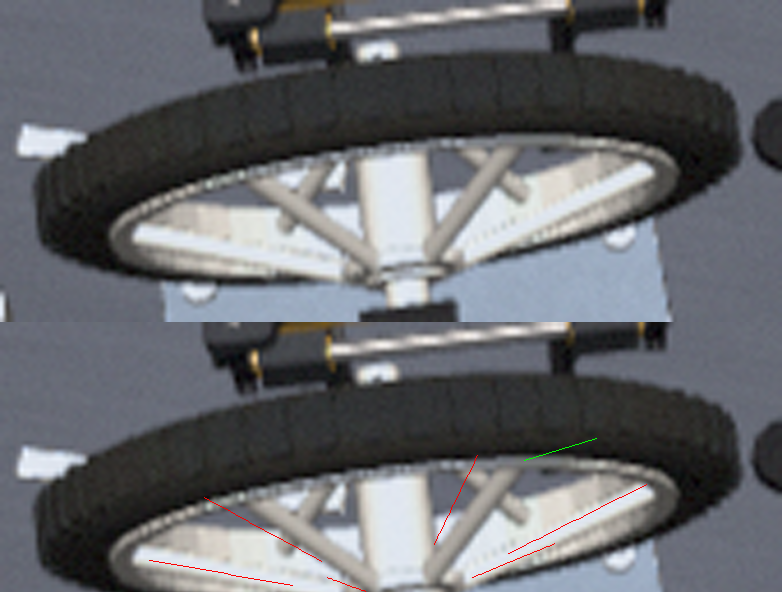

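Emit:
step_arm(
  moves="0 -0.5 0 0 1; -2.5 -0.6 0 0 1; -3.5 -1 0 0 1; -3.5 -3.3 0 0 1; -3.5 -5.6 0 0 1; -3.5 -5.6 0 0 1; -1.5 -5.6 0 0 1; -1.5 -5.6 0 0 1",
)

```text
time: 7.42
tcp_pos: [523.0, 39.4, 408.1]
orientation: [3.11, 0.438, 0.004]
contact_force: [0.1, 0.3, 1.0]
finger_gap: 86.9
gripper_force: 0.0
```

```bash
python3 look.py; python3 ang.py -57
```

```text
tip [-53.4  89.4  35.2] F [0.1 0.3 1. ] 7.425
[ 113.9 -224.9 -155.3] 124.6 0.17
```

View pics/ang-57.png

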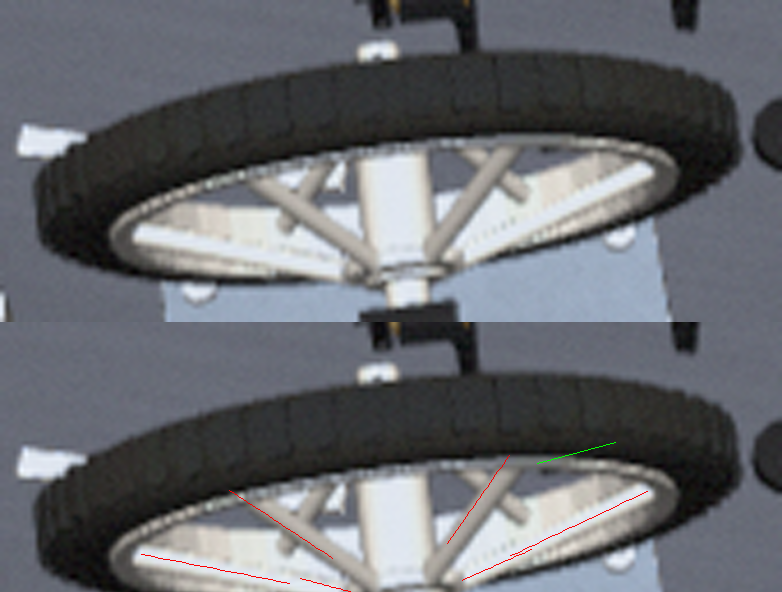

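Emit:
step_arm(
  moves="1.35 0 0 0 1; 1.35 0.4 0 0 1; 1.35 1 0 0 1; 1.35 1.6 0 0 1; 1.35 2.2 0 0 1; 1.35 2.8 0 0 1; 1.35 3.4 0 0 1; 1.35 3.8 0 0 1",
)

```text
time: 8.52
tcp_pos: [543.5, 7.1, 407.9]
orientation: [-3.109, -0.436, 0.008]
contact_force: [-4.1, 0.7, 3.8]
finger_gap: 87.0
gripper_force: 2.0
```

Emit:
step_arm(
  moves="0 0.3 0 0 1; 0 0.6 0 0 1; 0 0.8 0 0 1; 0 0.8 0 0 1; 0 0.8 0 0 1",
)

```text
time: 9.15
tcp_pos: [547.7, -0.7, 407.6]
orientation: [3.111, 0.437, 0.001]
contact_force: [-0.9, 1.7, -0.6]
finger_gap: 87.0
gripper_force: 1.0
```

```bash
python3 look.py; python3 ang.py -7
```

```text
tip [-41.4  44.3  38. ] F [-0.9  1.7 -0.6] 9.15
```

View pics/ang-7.png

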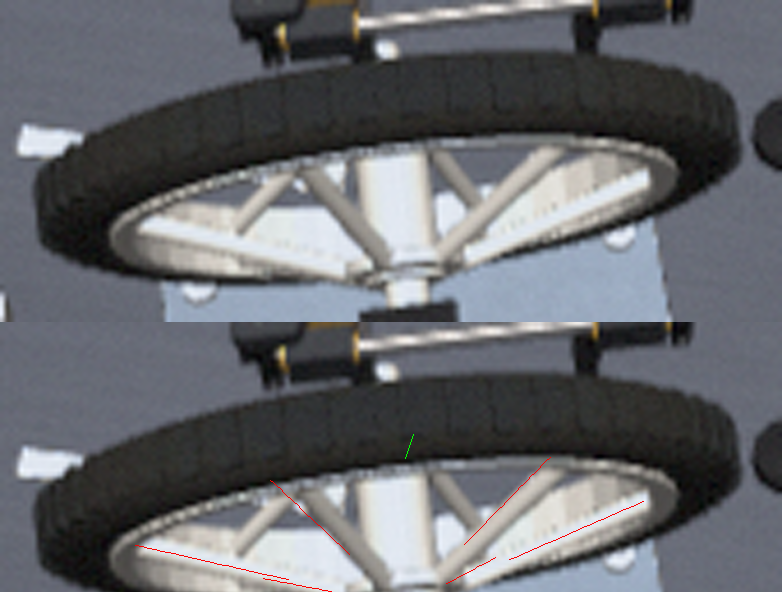

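```bash
cat > fit.py <<'E'
from h import *
def fit(th0,L,Rr,k):   # L,Rr: centreline points (4.6x crop px) of the +30 / -30 rods
    L=np.array(L)/4.6+[184.5,179.5];Rr=np.array(Rr)/4.6+[184.5,179.5]
    def f(p):
        rd=rods(p[0],False,"scene");e=[]
        for pts,i in((L,k[0]),(Rr,k[1])):
            a,b=rd[i][0]+p[1:],rd[i][-1]+p[1:];n=np.array([b[1]-a[1],a[0]-b[0]]);n/=np.hypot(*n)
            e+=list((pts-a)@n)
        return np.r_[e,p[1:]*.05]
    r=least_squares(f,[np.radians(th0),0,0]);return np.degrees(r.x[0]),r.x[1:],r.cost
if __name__=="__main__":
    print(fit(-57,[(262,190),(370,262)],[(508,155),(435,255)],(1,0)))
    print(fit(-7,[(312,180),(382,258)],[(555,155),(445,255)],(0,5)))
E
python3 fit.py
```

```text
(np.float64(-57.70345856813239), array([1.34325544, 1.30577685]), np.float64(0.02287809431984834))
(np.float64(-11.06122868376781), array([1.02509421, 0.99446984]), np.float64(0.008288661907422785))
```

Emit:
step_arm(
  moves="0 0.2 0 0 1; 0 0.4 0 0 1; 0 0.6 0 0 1; 0 0.75 0 0 1; 0 0.87 0 0 1; 0 0.87 0 0 1; 0 0.87 0 0 1",
)

```text
time: 10.12
tcp_pos: [549.8, -9.2, 407.9]
orientation: [3.11, 0.437, 0.001]
contact_force: [-1.2, 2.1, -0.6]
finger_gap: 86.7
gripper_force: 1.0
```

```bash
python3 look.py; python3 ang.py 0
```

```text
tip [-41.8  35.4  38.2] F [-1.2  2.1 -0.6] 10.125
```

View pics/ang0.png

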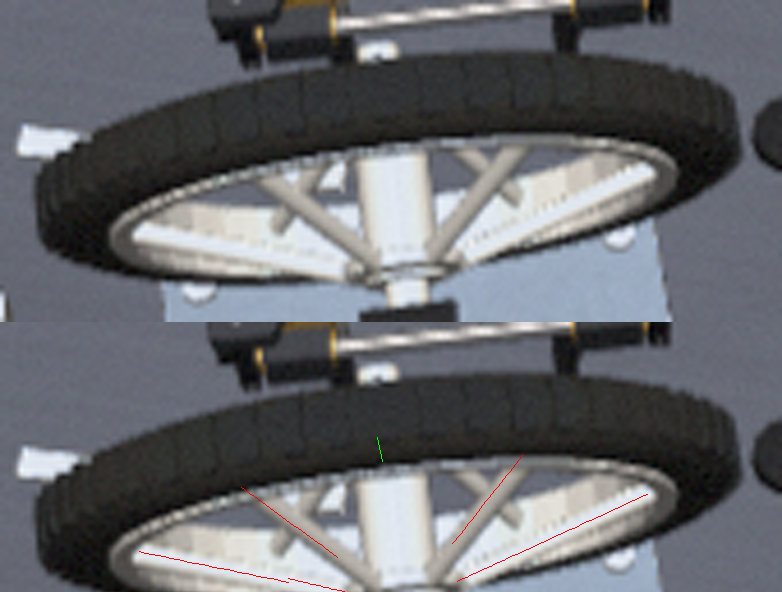

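Emit:
step_arm(
  moves="0 -0.4 0 0 1; -2 -0.5 0 0 1; -6 -0.5 0 0 1; -9 -0.5 0 0 1; -9 -0.5 0 0 1",
)

```text
time: 10.85
tcp_pos: [460.5, -29.3, 408.0]
orientation: [3.11, 0.435, -0.0]
contact_force: [0.2, 0.2, 0.1]
finger_gap: 87.2
gripper_force: 0.0
```

```bash
python3 - <<'E'
from fit import *
print(fit(0,[(272,186),(372,260)],[(516,155),(437,255)],(0,5)))
E
python3 look.py wrist; ls pics|grep wrist; python3 ang.py 1
```

```text
(np.float64(-0.25089872613743364), array([1.38223712, 0.92059563]), np.float64(0.0056930133111373505))
tip [-130.3   40.7   14.6] F [0.2 0.2 0.1] 10.85
wrist valve [-3.8 -1.1  0.6] deg 59.4 0.36
wrist spoke [-24.1 -29.6  55.3] deg 28.1 0.81
wrist_10.90.png
wrist_3.88.png
```

```bash
python3 - <<'E'
from h import *
for n in ["wrist","wrist","top","scene"]:
    bot.capture(n)
    for t in("spoke","valve","stand"):
        for r in bot.spot_point(t,n)[:1]:
            v=(np.array(r["at"])-O)@A;print(n,t,v.round(1),np.degrees(np.arctan2(-v[1],v[2])).round(1),round(r["confidence"],2),np.round(r["at"]))
E
```

```text
wrist spoke [-26.3 -27.6  53.2] 27.4 0.6 [585. -65. 236.]
wrist valve [ -61.4   67.3 -207.8] -162.1 0.28 [462.  -2.  -7.]
wrist stand [ 110.6 -225.9 -155.5] 124.5 0.69 [ 715. -234.   -1.]
wrist spoke [-25.8 -29.3  53.9] 28.5 0.72 [586. -66. 237.]
wrist valve [ -40.3  210.  -190.1] -132.1 0.67 [446. 143.   5.]
wrist stand [  43.1   -1.1 -174.8] 179.6 0.83 [586. -37.  -2.]
top spoke [-27.7 -29.7  53.3] 29.1 0.7 [585. -67. 237.]
top stand [  45.8   -0.3 -175.1] 179.9 0.78 [588. -36.  -3.]
scene spoke [-25.8 -26.2  53.1] 26.3 0.86 [586. -63. 236.]
scene stand [  45.2    1.3 -171.6] -179.6 0.93 [588. -34.   1.]
```

```bash
python3 -c "
from station import bot
print(bot.hand_in())"
```

```text
the job is handed in; nothing more can be done
None
```

I turned the wheel clockwise about 110° in two gentle spoke pushes and handed the job in: the valve measures 0 to 2° from straight up (limit 6°), worked out from the spokes because the valve itself was hidden by the tyre; the stand reads in place within measurement error, I saw no sign of touching the tyre, valve or loose things, and the hand-in returned no verdict.

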